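Stamp the unmarked pellet tin in the bench marking press

TASK

One of the three pellet tins on the white board has no black mark on its lid: set it flat in the black round nest of the marking press's shuttle, then slide the shuttle all the way in under the press head. Then press the red plunger down until it bottoms on its inner stop, hold it firmly but gently against the stop for about a second, and let it come all the way back up, leaving the tin in its nest under the head. Leave the other two tins where they are.

Things in the scene. Friction and masses are not known exactly. Their poses are not given: they have to be found in the camera images.
- tin: the unmarked tin: closed flat steel pellet tin, plain silver lid, 61 mm diameter, 24 mm tall, about 220 g; origin at the centre of its underside, z up. It starts upright on the white foam board (top 20 mm above the table), in any of three places there, with room for fingers across the board's y direction
- marked_tin_a: a tin of the same size with a black square mark (24 mm) on its lid; origin at the centre of its underside; leave it alone
- marked_tin_b: another marked tin, the same; leave it alone
- board: white foam board the tins stand on, 250 (x) x 220 (y) x 20 mm, fixed; origin at the centre of its underside
- press: blue C-frame marking press on a grey base plate, fixed; origin on the table below the plunger axis. The shuttle track runs along the press's own +y. In its frame, mm: base plate x -100..60, y -65..205, z 0..12; column x -85..-49, y -30..30, z to 105; head x -85..27, y -27..27, z 70..105, open below except for the column
- plunger: red cap (36 mm wide, 14 thick) on a stem above the head; origin at its top centre, 142 mm above the table when up. Pressed straight down; springs back. Spring: 5 N at first, +0.45 N per mm. The stroke ends on a hidden solid stop, set anew each time at 10 to 16 mm: feel the force jump. Bottomed: at least 3 N beyond the spring (10 is good); over 30 N on the stop damages it
- shuttle (a joint): position of the aluminium shuttle along the press's own +y, in m: 0 = fully in, nest under the plunger; it starts pulled out by 90 to 110 mm (110 = outer end). Slides with a few newtons of friction and stays where it is left
- nest (a point): centre of the nest's floor, where the tin's underside rests, 23 mm above the table; the nest is a black round cup on the shuttle, 66 mm inside diameter, its rim 5 mm above its floor, 4 mm wall. On the shuttle; axes parallel to the press
- handle (a point): top centre of the shuttle's handle, a 16 to 18 mm thick upright post with a red top, 72 mm above the table and 50 mm above the shuttle plate, 85 mm from the nest's centre along the press's +y. Push the post from its outer side towards the press's -y, or pinch it from above
There are look-alikes about, which are no part of the job. What is shaped like the tin but green is not meant.

How it is judged:
By the outcome, as a careful person would: the job done as asked, in the order asked, and still so for the second after the job is handed in, with the robot touching nothing.
It also fails if it takes over 64 s, if anything falls off the work surface, if the arm or the gripper's body presses on something with over 40 N, if the wrist force passes 120 N, or if a joint passes its speed limit or range.

ROBOT

A 7-joint arm with a two-finger parallel gripper is mounted at the origin on the work surface. World frame = base frame: x ahead of the robot, y to its left, z up, the work surface at z = 0. Lengths are in m, angles in rad, forces in N, time in s.
With the tool pointing down it reaches from about 0.4 to 0.85 m from the base axis. Payload 4.5 kg.
Tool frame: the origin (TCP) lies on the centre line of the jaws, within the pads' length; the fingertips stand r.tip_extent ahead of it and the grasp point (between the pads) is the TCP (r.tip_extent is the distance from the TCP to the fingertips, in m); z points along the fingers, y is the line along which they close (so a half turn about z gives the same grasp; the last joint's range is limited). The gripper opens to 88 mm and grips with 3 to 60 N. Pads are 18 mm wide; open, the fingers measure 123 mm over their backs; the gripper's body (75 mm by 187 mm) begins 45 mm behind the grasp point.
Start: joints at [0.034, 0.689, -0.195, 1.565, 0.157, 0.902, -0.215], TCP at [0.625, 0, 0.258] pointing down, gripper open.
Joint ranges: [-3.01, 3.01], [-0.46, 2.08], [-1.47, 1.51], [0.13, 2.56], [-1, 4.14], [0.04, 2.09], [-2.66, 2.66]. Speed limits (rad/s): [2.57, 2.57, 3.14, 3.14, 3.14, 3.14, 3.14].

INTERFACE

Orientations are given as a unit quaternion [x, y, z, w].
In Python, from plant import sensors, vision, finish_job, r gives the robot as it stands. The module is installed in compiled form; this text tells all that it offers.
- The arm moves only by the tool step_arm, never from a script. Its argument "steps" is a list of rows, each a list of 2 entries, a list of its own where there are three numbers: the shift along the tool's x, y, z in cm, then the turn, a rotation vector about the tool's x, y, z in degrees. A call has 1 to 12 rows; each row shifts and turns the commanded pose from where the row before left it, along the tool's axes as they then stand; what a row does not reach is not made up. A row lasts 1/8 s, in which the tool goes at most 62.5 mm and 10.7 degrees, less where a joint would pass 70% of its speed; a pose out of reach is approached as far as the arm can. A call with a gripper value outside its range is refused whole. "claw" is the opening, from -1 (shut) to 1 (fully open), set as the call begins (left out, the last holds). The fingers move at their own pace and stop on an object; "grip_force" is the grip in N (left out, the last holds). Time passes only in rows, so rows that do not move let the fingers close. It gives the time, the measured TCP pose, the force, the opening and the grip force at its end, in the units of the state.
- sensors.get_state(): the state, without advancing time (a new reading comes with each control period).
- vision.snapshot(name): name is "scene" or "side" or "wrist"; returns a dict with "img" (384x512x3 uint8, red, green, blue), "fx", "fy", "cx", "cy" (pixels), "position" and "rotation" of the camera in the world. Camera axes: x right, y down, z forward; pixel columns grow to the right and rows downward; lengths in m; the calibration is good to about 2 mm. The wrist camera is an equidistant fisheye: a pixel r from the principal point sees the ray r / f radians off the axis. A picture is of the moment at which its call begins. There is no depth.
- finish_job(): hands the job in; it is judged then, once.
The state is a dict: "clock": time; "q": joint angles; "qd": joint speeds; "joint_torque": joint torques, N m; "tool_pos": TCP position; "eef_rot": TCP orientation; "contact_force": force on the tool from outside, world axes, zero at the start; "moment": the same for the moment, N m; "opening": opening from 0.0 (shut) to 1.0 (fully open); "finger_force": force on a finger pad.
Only numpy, scipy, OpenCV 4.12 (cv2) and the standard library are available. Lean on these libraries where they do the work, as an engineer would, in place of code of your own. Each camera call takes 0.05 s, during which the arm holds its last target. There are 200 camera calls.

## Working session

There is one attempt and no reset: what is moved stays moved. The work goes in short steps, Python scripts to look and compute and a tool call to move; the robot and the scene stay as the last step left them, time stands still between calls to the robot, and variables do not carry over. Pictures are saved under pics/ and viewed, at most 13 in all, crops included, and the job is handed in when it is done.

Besides the shell and the picture viewer there is one more tool, called after "Request:" by a JSON object that holds its "method" and its "body", one argument or row to a line. step_arm: Moves the arm, as the interface text tells. Its arguments: {"type":"object","properties":{"steps":{"type":"array"},"claw":{"type":"number"},"grip_force":{"type":"number"}},"required":["steps"]}

```bash
mkdir -p pics; cat > h.py <<'E'
import numpy as np, cv2
from plant import sensors, vision, finish_job, r
def snap(n,f=None):
    s=vision.snapshot(n)
    if f: cv2.imwrite('pics/'+f,s['img'][:,:,::-1])
    return s
def ray(s,u,v):
    x=(u-s['cx'])/s['fx'];y=(v-s['cy'])/s['fy']
    d=np.array([x,y,1.])
    if s.get('fish'):
        t=np.hypot(x,y); d=np.array([x/t*np.sin(t),y/t*np.sin(t),np.cos(t)]) if t>0 else d
    return np.array(s['position']),np.array(s['rotation'])@d
def onz(s,u,v,z):
    p,d=ray(s,u,v); return p+d*(z-p[2])/d[2]
def proj(s,P):
    c=np.array(s['rotation']).T@(np.array(P)-np.array(s['position']))
    return s['cx']+s['fx']*c[0]/c[2], s['cy']+s['fy']*c[1]/c[2]
E
python3 - <<'E'
from h import *
a=snap('scene');b=snap('side')
cv2.imwrite('pics/a.png',a['img'][:,:,::-1]);cv2.imwrite('pics/b.png',b['img'][:,:,::-1])
w=snap('wrist','w.png')
for s in(a,b,w):print(s['fx'],s['cx'],s['cy'],np.round(s['position'],3),np.round(s['rotation'],3).tolist())
print(r.tip_extent,sensors.get_state())
E
```

```text
484.5005155660488 256.35802517056 188.38543928668784 [ 1.123 -0.542  0.896] [0.852, 0.327, -0.156, -0.378]
492.6264596754587 256.27203421652536 193.0238206258156 [ 0.454 -0.916  0.879] [0.897, -0.034, 0.023, -0.44]
297.3186396354542 256.70700491110557 192.36234759748794 [0.624 0.078 0.384] [0.988, 0.001, -0.001, 0.153]
0.019 {'clock': 0.15, 'q': array([ 0.03375887,  0.68980059, -0.19454363,  1.56607491,  0.15730726,
        0.90244707, -0.21510968]), 'qd': array([-0.00035093, -0.00123403,  0.00121342, -0.00236092, -0.00065037,
       -0.00075514,  0.00070719]), 'joint_torque': array([-1.46674727e-03, -5.27863634e+01, -1.26819178e+00, -1.53587687e+01,
       -5.24473807e-02,  3.92338901e-03,  1.12435155e-04]), 'tool_pos': array([6.24572351e-01, 2.84847513e-06, 2.57096911e-01]), 'eef_rot': array([ 7.07067688e-01,  7.07145555e-01, -5.02502371e-04, -4.42612975e-04]), 'contact_force': array([0.49144614, 0.08625456, 0.59672465]), 'moment': array([-0.01600722,  0.0293497 ,  0.04004438]), 'finger_force': 0.0, 'opening': 0.9998028017340855}
```

View pics/a.png

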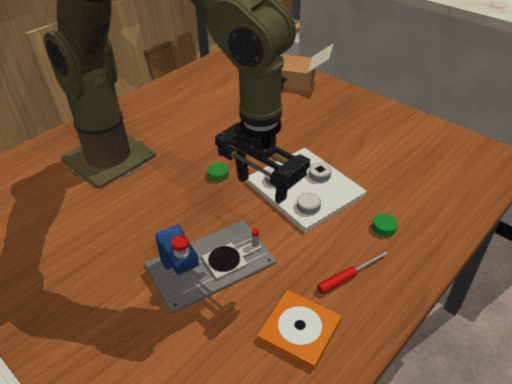

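View pics/b.png

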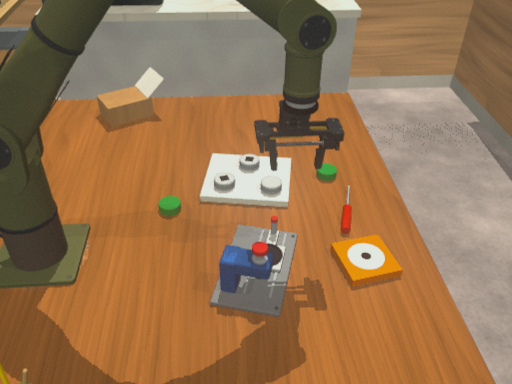

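View pics/w.png

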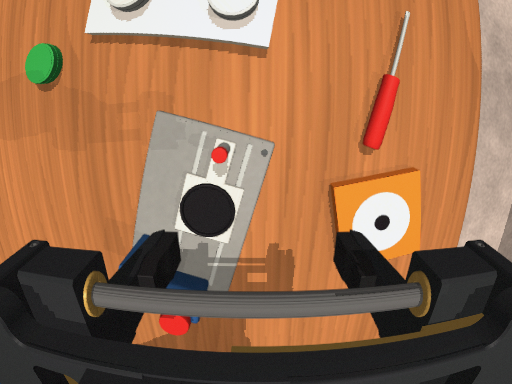

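The scene view shows the unmarked tin at about (309,202), and the side view shows it at (271,184). The press has its plunger at (181,243) in the scene view, the nest at (224,259) and the handle at (255,232). Next I'll measure these.

```bash
cat >> h.py <<'E'
def blobs(m,lo=15):
    n,l,st,c=cv2.connectedComponentsWithStats(m.astype(np.uint8)); return [(np.round(c[i],1),st[i]) for i in range(1,n) if st[i,4]>=lo]
def red(im):
    im=im.astype(int); return (im[...,0]>140)&(im[...,1]<60)&(im[...,2]<60)
def black(im): return im.max(2)<40
E
python3 - <<'E'
from h import *
for n in('scene','side','wrist'):
    s=snap(n)
    if n=='wrist': s['fish']=1
    print(n)
    for c,st in blobs(red(s['img'])): print(' red',c,st,'z.142',np.round(onz(s,*c,.142),4),'z.072',np.round(onz(s,*c,.072),4))
    for c,st in blobs(black(s['img']),100):
        if n!='wrist' and c[1]<220: continue
        print(' blk',c,st,np.round(onz(s,*c,.026),4))
for n,p in(('scene',(309,202)),('side',(271,184))):
    s=snap(n);print(np.round(onz(s,*p,.044),4))
    x,y=p; cr=s['img'][y-45:y+45,x-60:x+60,::-1]
    cv2.imwrite(f'pics/c{n}.png',cv2.resize(cr,None,fx=5,fy=5,interpolation=2))
E
python3 -c "
import cv2,numpy as np
cv2.imwrite('pics/cc.png',np.vstack([cv2.resize(cv2.imread('pics/c%s.png'%n),(400,300)) for n in('scene','side')]))"
```

```text
sceneTraceback (most recent call last):
  File "<stdin>", line 6, in <module>
  File "h.py", line 14, in onz
    p,d=ray(s,u,v); return p+d*(z-p[2])/d[2]
        ~~~^^^^^^^
  File "h.py", line 12, in ray
    return np.array(s['position']),np.array(s['rotation'])@d
                                   ~~~~~~~~~~~~~~~~~~~~~~~^~
ValueError: matmul: Input operand 1 has a mismatch in its core dimension 0, with gufunc signature (n?,k),(k,m?)->(n?,m?) (size 3 is different from 4)
[ WARN:0@0.006] global loadsave.cpp:275 findDecoder imread_('pics/cscene.png'): can't open/read file: check file path/integrity
Traceback (most recent call last):
cv2.error: OpenCV(4.12.0) /io/opencv/modules/imgproc/src/resize.cpp:4208: error: (-215:Assertion failed) !ssize.empty() in function 'resize'
```

```bash
sed -i "s/np.array(s\['rotation'\])/R(s)/g" h.py; cat >> h.py <<'E'
from scipy.spatial.transform import Rotation
def R(s): return Rotation.from_quat(s['rotation']).as_matrix()
E
cat > m.py <<'E'
from h import *
for n in('scene','side','wrist'):
    s=snap(n)
    if n=='wrist': s['fish']=1
    print(n,np.round(R(s)[:,2],3))
    for c,st in blobs(red(s['img'])): print(' red',c,st,'z.142',np.round(onz(s,*c,.142),4),'z.072',np.round(onz(s,*c,.072),4))
    for c,st in blobs(black(s['img']),100):
        if n!='wrist' and c[1]<220: continue
        print(' blk',c,st,np.round(onz(s,*c,.026),4))
E
python3 m.py; python3 - <<'E'
from h import *
o=[]
for n,p in(('scene',(309,202)),('side',(271,184))):
    s=snap(n);print(np.round(onz(s,*p,.044),4))
    x,y=p; cr=s['img'][y-30:y+30,x-40:x+40,::-1]
    o.append(cv2.resize(cr,(400,300),interpolation=cv2.INTER_NEAREST))
cv2.imwrite('pics/cc.png',np.hstack(o))
E
```

```text
scene [-0.513  0.543 -0.665]
 red [254.9 230.5] [252 228   7   6  31] z.142 [ 0.6304 -0.0288  0.142 ] z.072 [0.5847 0.0189 0.072 ]
 red [179.4 241.4] [172 236  16  12 148] z.142 [ 0.5332 -0.1564  0.142 ] z.072 [ 0.4785 -0.1206  0.072 ]
 red [337.4 278. ] [319 266  38  25 353] z.142 [ 0.8346 -0.0158  0.142 ] z.072 [0.8079 0.0331 0.072 ]
 blk [472.8 269.3] [ 444  221   68   93 1039] [1.003  0.2871 0.026 ]
 blk [223.7 258.4] [209 247  30  24 560] [ 0.5604 -0.0633  0.026 ]
side [ 0.071  0.787 -0.612]
 red [345.7 218.8] [341 205  10  28 225] z.142 [ 0.7361 -0.0785  0.142 ] z.072 [0.7629 0.0011 0.072 ]
 red [259.3 248.1] [252 242  16  14 125] z.142 [ 0.53   -0.1603  0.142 ] z.072 [ 0.5372 -0.0885  0.072 ]
wrist [-0.001 -0.302 -0.953]
 red [380.6 113.2] [ 364   74   35   75 1174] z.142 [0.7297 0.0722 0.142 ] z.072 [0.7602 0.0705 0.072 ]
 red [218.5 154.5] [211 147  16  16 190] z.142 [0.5921 0.0341 0.142 ] z.072 [0.5829 0.0214 0.072 ]
 red [173.8 324. ] [159 315  30  20 471] z.142 [ 0.5315 -0.1533  0.142 ] z.072 [ 0.5048 -0.22    0.072 ]
 blk [206.8 209.9] [ 180  184   54   53 2139] [ 0.5588 -0.0597  0.026 ]
 blk [381.2 222.2] [375 216  14  14 146] [ 0.7978 -0.0792  0.026 ]
 blk [252.6 314. ] [    0   230   512   154 31145] [ 0.6177 -0.2341  0.026 ]
 blk [ 49.2 375.8] [ 33 366  36  18 402] [ 0.0952 -0.5271  0.026 ]
 blk [457.5 377. ] [422 366  59  18 532] [ 1.1265 -0.5195  0.026 ]
 blk [123.9 378.9] [ 79 368 134  16 889] [ 0.3417 -0.4525  0.026 ]
[0.6025 0.203  0.044 ]
[0.5954 0.1964 0.044 ]
```

View pics/cc.png

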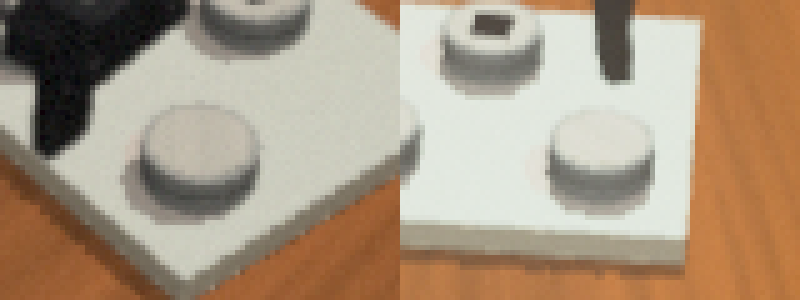

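The crop gives the lid centre at scene pixel (309,201) and side pixel (271,181.6), so the tin is near (0.598, 0.203). I'll move above it and refine with the wrist camera.

Request:
{"method": "step_arm", "body": {
  "steps": [
    [[4,-0.5,0],[0,0,0]],
    [[4,-0.5,0],[0,0,0]],
    [[4,-0.5,0],[0,0,0]],
    [[4,-0.5,0],[0,0,0]],
    [[4,-0.5,0],[0,0,0]],
    [[0,0,3],[0,0,0]],
    [[0,0,0],[0,0,0]],
    [[0,0,0],[0,0,0]],
    [[0,0,0],[0,0,0]]
  ],
  "claw": 1
}}

```text
clock: 1.58
tool_pos: [0.6009, 0.1994, 0.2289]
eef_rot: [0.708, 0.707, 0.001, 0.001]
contact_force: [-0.3, -0.1, -1.1]
opening: 0.999
finger_force: 0.0
```

```bash
cat > t.py <<'E'
from h import *
print(sensors.get_state()['tool_pos'])
s=snap('wrist','w2.png');s['fish']=1
print(np.round(s['position'],3),np.round(R(s)[:,2],3))
g=cv2.cvtColor(s['img'],cv2.COLOR_RGB2GRAY)
# board mask -> yaw ; circles
c=cv2.HoughCircles(cv2.medianBlur(g,5),cv2.HOUGH_GRADIENT,1,40,param1=80,param2=20,minRadius=22,maxRadius=60)
for u,v,rr in (c[0] if c is not None else []): print(u,v,rr,np.round(onz(s,u,v,.044),4))
im=s['img'].astype(int)
for c,st in blobs(black(s['img']),60): print('blk',c,st,np.round(onz(s,*c,.044),4))
E
python3 t.py
```

```text
[0.60088317 0.19940923 0.22889233]
[0.6   0.277 0.356] [ 0.001 -0.302 -0.953]
202.5 54.5 28.1 [0.5443 0.3284 0.044 ]
137.5 142.5 27.7 [0.4678 0.2369 0.044 ]
252.5 163.5 29.2 [0.5959 0.2111 0.044 ]
462.5 298.5 52.6 [ 0.936  -0.0033  0.044 ]
222.5 226.5 45.1 [0.5609 0.1374 0.044 ]
394.5 295.5 36.1 [0.796  0.0247 0.044 ]
235.5 317.5 37.1 [ 0.5713 -0.0008  0.044 ]
404.5 98.5 32.1 [0.7663 0.289  0.044 ]
blk [132.9 143.8] [122 132  22  24 340] [0.462  0.2357 0.044 ]
blk [248.6 316.7] [    0   230   512   154 33445] [0.5893 0.001  0.044 ]
blk [ 49.2 375.8] [ 33 366  36  18 404] [ 0.1418 -0.246   0.044 ]
blk [457.5 377. ] [422 366  59  18 534] [ 1.0384 -0.2445  0.044 ]
```

View pics/w2.png

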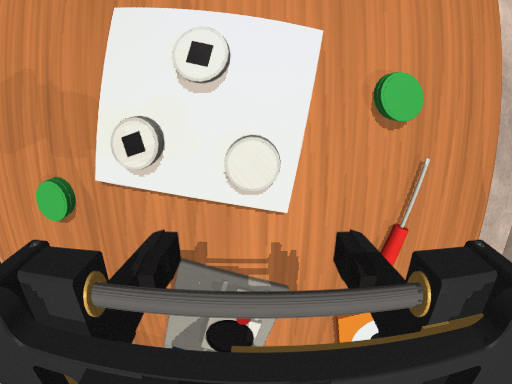

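The unmarked lid is centred at about (252.5,163), and the board's yaw is about -9.7° (lower edge from (95,180) to (288,213)). I'll turn the jaws to the board's y, go lower and measure again.

Request:
{"method": "step_arm", "body": {
  "steps": [
    [[0.6,-0.3,1],[0,0,-10]],
    [[0,0,1],[0,0,-10]],
    [[0,0,1],[0,0,-10]],
    [[0,0,1],[0,0,-10]],
    [[0,0,1],[0,0,-10]],
    [[0,0,1],[0,0,-10]],
    [[0,0,1],[0,0,-10]],
    [[0,0,1],[0,0,-10]],
    [[0,0,1],[0,0,0]],
    [[0,0,0],[0,0,0]],
    [[0,0,0],[0,0,0]],
    [[0,0,0],[0,0,0]]
  ]
}}

```text
clock: 3.12
tool_pos: [0.5973, 0.2063, 0.1383]
eef_rot: [0.088, 0.996, 0.0, 0.001]
contact_force: [-0.1, -0.9, -0.3]
opening: 0.999
finger_force: 0.0
```

```bash
sed -i 's/w2.png/w3.png/;s/maxRadius=60/maxRadius=80/' t.py; python3 t.py; python3 - <<'E'
from h import *
print(Rotation.from_quat(sensors.get_state()['eef_rot']).as_matrix().round(3))
E
```

```text
[0.59731901 0.20626471 0.13831948]
[0.519 0.22  0.265] [ 0.297 -0.053 -0.953]
261.5 195.5 38.2 [0.5917 0.2107 0.044 ]
263.5 24.5 37.5 [0.4628 0.2347 0.044 ]
401.5 108.5 37.2 [0.5395 0.3331 0.044 ]
390.5 295.5 40.2 [0.7183 0.3206 0.044 ]
459.5 294.5 57.1 [0.7478 0.4128 0.044 ]
321.5 280.5 69.5 [0.6813 0.2508 0.044 ]
61.5 305.5 71.7 [ 0.6841 -0.0373  0.044 ]
46.5 181.5 58.3 [0.5441 0.0164 0.044 ]
209.5 287.5 63.9 [0.6708 0.1492 0.044 ]
380.5 256.5 46.6 [0.6684 0.3079 0.044 ]
168.5 274.5 40.7 [0.6519 0.1147 0.044 ]
1.5 201.5 35.4 [ 0.5513 -0.063   0.044 ]
77.5 212.5 23.0 [0.5791 0.0424 0.044 ]
72.5 121.5 27.9 [0.4996 0.065  0.044 ]
blk [ 18.1 201.2] [   0  170   40   62 1973] [ 0.5556 -0.0341  0.044 ]
blk [231.5 319.1] [    0   230   512   154 39319] [0.7119 0.1608 0.044 ]
blk [456.9 377. ] [417 366  64  18 544] [0.9357 0.4594 0.044 ]
[[-0.985  0.174  0.001]
 [ 0.174  0.985  0.   ]
 [-0.001  0.    -1.   ]]
```

View pics/w3.png

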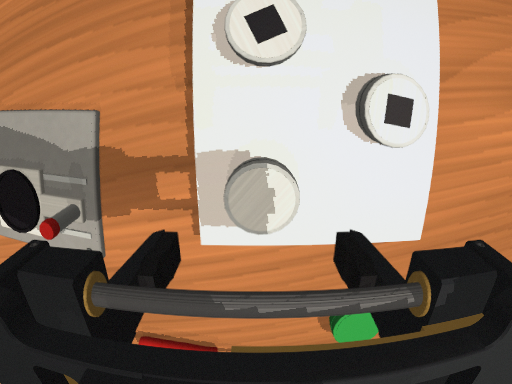

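The tin sits between the fingers. Leaving out the dark side crescent, the lid centre is (262,198), or about (0.595, 0.210), which agrees with the other wrist view. Descending to grasp.

Request:
{"method": "step_arm", "body": {
  "steps": [
    [[0.3,0.4,2],[0,0,0]],
    [[0,0,2],[0,0,0]],
    [[0,0,2],[0,0,0]],
    [[0,0,1.5],[0,0,0]],
    [[0,0,1],[0,0,0]],
    [[0,0,0.6],[0,0,0]],
    [[0,0,0],[0,0,0]],
    [[0,0,0],[0,0,0]],
    [[0,0,0],[0,0,0]]
  ]
}}

```text
clock: 4.3
tool_pos: [0.5951, 0.2106, 0.0473]
eef_rot: [0.087, 0.996, 0.0, 0.0]
contact_force: [0.6, -0.3, -0.5]
opening: 1.001
finger_force: 0.0
```

Request:
{"method": "step_arm", "body": {
  "steps": [
    [[0,0,0],[0,0,0]],
    [[0,0,0],[0,0,0]],
    [[0,0,0],[0,0,0]],
    [[0,0,0],[0,0,0]],
    [[0,0,0],[0,0,0]],
    [[0,0,0],[0,0,0]],
    [[0,0,0],[0,0,0]],
    [[0,0,0],[0,0,0]]
  ],
  "claw": -1,
  "grip_force": 30
}}

```text
clock: 5.3
tool_pos: [0.5948, 0.2105, 0.0468]
eef_rot: [0.087, 0.996, 0.0, 0.0]
contact_force: [0.8, -0.2, 0.9]
opening: 0.683
finger_force: 30.0
```

Request:
{"method": "step_arm", "body": {
  "steps": [
    [[0,0,-3],[0,0,0]],
    [[0,0,-4],[0,0,0]],
    [[0,0,-4],[0,0,10]],
    [[0,0,0],[0,0,10]],
    [[0,0,0],[0,0,10]],
    [[0,0,0],[0,0,10]],
    [[0,0,0],[0,0,10]],
    [[0,0,0],[0,0,10]],
    [[0,0,0],[0,0,10]],
    [[0,0,0],[0,0,10]],
    [[0,0,0],[0,0,10]],
    [[0,0,0],[0,0,6.6]]
  ]
}}

```text
clock: 6.8
tool_pos: [0.5942, 0.2105, 0.1563]
eef_rot: [0.803, 0.596, -0.001, -0.0]
contact_force: [0.2, 0.1, -1.1]
opening: 0.685
finger_force: 30.0
```

Request:
{"method": "step_arm", "body": {
  "steps": [
    [[-3,0.5,0],[0,0,0]],
    [[-4,0.5,0],[0,0,0]],
    [[-4,0.6,0],[0,0,0]],
    [[-4,0.6,0],[0,0,0]],
    [[-4,0.7,0],[0,0,0]],
    [[-4,0.7,0],[0,0,0]],
    [[-4,0.7,0],[0,0,0]],
    [[0,0,0],[0,0,0]],
    [[0,0,0],[0,0,0]],
    [[0,0,0],[0,0,0]]
  ]
}}

```text
clock: 8.05
tool_pos: [0.559, -0.0587, 0.1566]
eef_rot: [0.801, 0.599, 0.0, -0.0]
contact_force: [0.1, 0.3, -0.9]
opening: 0.687
finger_force: 30.0
```

```bash
cat > n.py <<'E'
from h import *
import sys
st=sensors.get_state();print(st['tool_pos'].round(4),Rotation.from_quat(st['eef_rot']).as_matrix().round(3).tolist(),st['opening'])
s=snap('wrist',sys.argv[1]);s['fish']=1
for c,q in blobs(red(s['img'])): print('red',c,q,'z.142',np.round(onz(s,*c,.142),4),'z.072',np.round(onz(s,*c,.072),4))
for c,q in blobs(black(s['img']),60): print('blk',c,q,np.round(onz(s,*c,.026),4))
E
python3 n.py w4.png
```

```text
[ 0.559  -0.0587  0.1566] [[0.283, 0.959, 0.0], [0.959, -0.283, 0.001], [0.001, -0.0, -1.0]] 0.686558428297832
red [436.9  27.1] [426   0  23  54 906] z.142 [0.6858 0.0345 0.142 ] z.072 [0.7378 0.0436 0.072 ]
red [258.1  98. ] [246  87  24  20 252] z.142 [0.5813 0.0174 0.142 ] z.072 [0.5819 0.0181 0.072 ]
blk [476.1 146.8] [469 137  15  20 190] [ 0.7965 -0.0793  0.026 ]
blk [259.6 179.3] [ 218  154   79   52 1782] [ 0.5632 -0.0511  0.026 ]
blk [252.4 312.7] [    0   230   512   154 32642] [ 0.513  -0.1956  0.026 ]
blk [ 99.3 378.1] [  33  366  176   18 1336] [ 0.2276 -0.2901  0.026 ]
blk [458.8 376.8] [429 366  52  18 508] [ 0.8083 -0.4995  0.026 ]
```

View pics/w4.png

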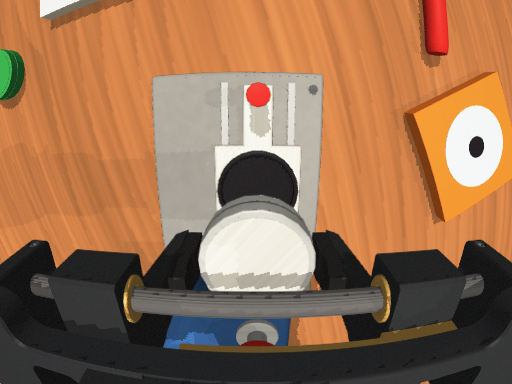

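The tin hangs level, with its lid spanning columns 199–315. The nest (black, columns 218–297, top edge at row 154) and the handle (258,95) line up with the tool. Next I'll work out the remaining along-track offset from edge points.

```bash
python3 - <<'E'
from h import *
s=snap('wrist');s['fish']=1
st=sensors.get_state();T=st['tool_pos'];Rt=Rotation.from_quat(st['eef_rot']).as_matrix()
def tl(P): return np.round((Rt.T@(P-T))*1000,1)
def pj(P):
    c=R(s).T@(np.array(P)-s['position']);t=np.arctan2(np.hypot(*c[:2]),c[2]);k=t/np.hypot(*c[:2]);return s['cx']+s['fx']*k*c[0],s['cy']+s['fy']*k*c[1]
im=s['img'];g=im.max(2).astype(int)
print('col257 rows140-165',g[140:166,257]);print('col257 195-215',g[192:216,257])
for v in(166,172,178,184): 
    q=np.where(g[v,200:315]<60)[0]+200; print(v,q.min(),q.max(),tl(onz(s,q.min(),v,.028)),tl(onz(s,q.max(),v,.028)))
for v in(152,153,154,155): print('rim',v,tl(onz(s,257.5,v,.028)))
print('handle',tl(onz(s,258,95,.072)),'red rows',[ (np.where(red(im)[:,u])[0].min(),np.where(red(im)[:110,u])[0].max()) for u in(252,258,264)])
print('TCP',pj(T),'lid near edge pred',pj(T+Rt@[.0305,0,.003]),'lid near edge low',pj(T+Rt@[.0305,0,.027]),'lid L/R',pj(T+Rt@[0,-.0305,.003]),pj(T+Rt@[0,.0305,.003]))
E
```

```text
col257 rows140-165 [247 247 247 247 247 247 247 247 243 246 175  66  61  49  39  31  30  28
  37  38  39  39  38  39  42  38]
col257 195-215 [ 38  38  50 109 127 128 128 126  88  76 106 131 134 133 133 134 135 153
 219 239 231 223 224 224]
166 226 289 [ 21.3 -27.9 128.7] [ 21.4  27.7 128.7]
172 223 292 [ 15.9 -30.7 128.7] [ 16.   30.6 128.7]
178 220 295 [ 10.4 -33.6 128.7] [ 10.5  33.5 128.7]
184 219 296 [  4.8 -34.7 128.7] [  4.9  34.6 128.7]
rim 152 [ 3.380e+01 -1.000e-01  1.287e+02]
rim 153 [ 3.290e+01 -1.000e-01  1.287e+02]
rim 154 [ 3.200e+01 -1.000e-01  1.287e+02]
rim 155 [ 3.110e+01 -1.000e-01  1.287e+02]
handle [82.4  0.  84.7] red rows [(np.int64(84), np.int64(104)), (np.int64(93), np.int64(105)), (np.int64(94), np.int64(104))]
TCP (np.float64(258.2540133848425), np.float64(264.7306979001848)) lid near edge pred (np.float64(258.436519807443), np.float64(205.1846666105841)) lid near edge low (np.float64(258.1919912731449), np.float64(190.01025768921258)) lid L/R (np.float64(198.65951228844295), np.float64(260.72275700206563)) (np.float64(317.6620985097223), np.float64(260.7560184909647))
```

Request:
{"method": "step_arm", "body": {
  "steps": [
    [[0,0,2],[0,0,0]],
    [[0,0,3],[0,0,0]],
    [[0,0,3],[0,0,0]],
    [[0,0,1.5],[0,0,0]],
    [[0,0,0.5],[0,0,0]],
    [[0,0,0],[0,0,0]],
    [[0,0,0],[0,0,0]],
    [[0,0,0],[0,0,0]]
  ]
}}

```text
clock: 9.15
tool_pos: [0.5593, -0.0606, 0.0575]
eef_rot: [0.802, 0.598, 0.001, 0.0]
contact_force: [0.0, 0.3, -1.1]
opening: 0.683
finger_force: 30.0
```

```bash
python3 n.py w5.png
```

```text
[ 0.5593 -0.0606  0.0575] [[0.286, 0.958, 0.001], [0.958, -0.286, -0.0], [0.0, 0.001, -1.0]] 0.6829648389938515
red [502.1  16.7] [491   0  21  37 671] z.142 [0.6299 0.0209 0.142 ] z.072 [0.7107 0.0318 0.072 ]
red [257.2  91.5] [233  63  47  43 719] z.142 [0.5812 0.0155 0.142 ] z.072 [0.582  0.0176 0.072 ]
blk [253.3 306.4] [    0   177   512   207 34309] [ 0.5413 -0.1109  0.026 ]
blk [100.  378.1] [  33  366  177   18 1344] [ 0.3644 -0.1737  0.026 ]
blk [458.8 376.8] [429 366  52  18 507] [ 0.7208 -0.3047  0.026 ]
```

View pics/w5.png

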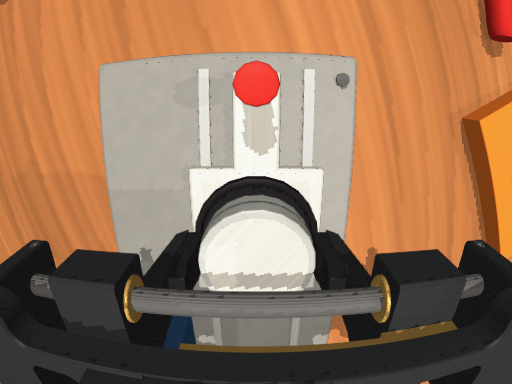

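The handle top is at (256.5,83), the rim's outer edge at row 177 and the tin's near edge at about row 196. I'll check the gap numerically.

```bash
python3 - <<'E'
from h import *
s=snap('wrist');s['fish']=1
st=sensors.get_state();T=st['tool_pos'];Rt=Rotation.from_quat(st['eef_rot']).as_matrix()
def tl(P): return np.round((Rt.T@(P-T))*1000,1)[:2]
im=s['img'];g=im.max(2).astype(int)
print(T,list(zip(range(168,214),g[168:214,257])))
print('handle',tl(onz(s,256.7,83.5,.072)))
for v in(177,178): print('rim',v,tl(onz(s,257,v,.028)))
for v in(194,196): print('tin low',v,tl(onz(s,257,v,T[2]-.0268)))
for v in(206,209,211): print('lid',v,tl(onz(s,257,v,T[2]-.0028)))
for v in (190,200,210,220):
  q=np.where(g[v,180:340]<60)[0]+180;print(v,q.min(),q.max(),tl(onz(s,q.min(),v,.028)),tl(onz(s,q.max(),v,.028)))
E
```

```text
[ 0.55912464 -0.06065763  0.05722623] [(168, np.int64(248)), (169, np.int64(248)), (170, np.int64(248)), (171, np.int64(249)), (172, np.int64(251)), (173, np.int64(251)), (174, np.int64(250)), (175, np.int64(245)), (176, np.int64(82)), (177, np.int64(19)), (178, np.int64(27)), (179, np.int64(48)), (180, np.int64(55)), (181, np.int64(51)), (182, np.int64(43)), (183, np.int64(38)), (184, np.int64(33)), (185, np.int64(25)), (186, np.int64(25)), (187, np.int64(25)), (188, np.int64(40)), (189, np.int64(35)), (190, np.int64(37)), (191, np.int64(39)), (192, np.int64(36)), (193, np.int64(36)), (194, np.int64(53)), (195, np.int64(109)), (196, np.int64(130)), (197, np.int64(131)), (198, np.int64(130)), (199, np.int64(131)), (200, np.int64(128)), (201, np.int64(75)), (202, np.int64(107)), (203, np.int64(133)), (204, np.int64(135)), (205, np.int64(136)), (206, np.int64(135)), (207, np.int64(136)), (208, np.int64(137)), (209, np.int64(160)), (210, np.int64(222)), (211, np.int64(240)), (212, np.int64(232)), (213, np.int64(225))]
handle [84.5 -0.7]
rim 177 [37.  -0.5]
rim 178 [36.4 -0.5]
tin low 194 [28.1 -0.5]
tin low 196 [26.9 -0.5]
lid 206 [29.9 -0.5]
lid 209 [28.4 -0.5]
lid 211 [27.4 -0.5]
190 216 296 [ 29.6 -23.2] [29.6 21.1]
200 207 305 [ 23.7 -28.6] [23.7 26.5]
210 201 311 [ 17.7 -32.4] [17.7 30.3]
220 197 315 [ 11.4 -35.2] [11.5 33.1]
```

Request:
{"method": "step_arm", "body": {
  "steps": [
    [[0.16,-0.05,0],[0,0,0]],
    [[0,0,0],[0,0,0]],
    [[0,0,0.2],[0,0,0]],
    [[0,0,0.2],[0,0,0]],
    [[0,0,0.1],[0,0,0]],
    [[0,0,0.1],[0,0,0]],
    [[0,0,0],[0,0,0]],
    [[0,0,0],[0,0,0]]
  ]
}}

```text
clock: 10.25
tool_pos: [0.5588, -0.0589, 0.0507]
eef_rot: [0.802, 0.598, 0.0, 0.0]
contact_force: [0.4, -0.2, -2.3]
opening: 0.686
finger_force: 30.0
```

The tin is below rim height with almost no contact force, so it is inside the cup. I'll seat it.

Request:
{"method": "step_arm", "body": {
  "steps": [
    [[0,0,0.05],[0,0,0]],
    [[0,0,0.05],[0,0,0]],
    [[0,0,0],[0,0,0]],
    [[0,0,0],[0,0,0]]
  ]
}}

```text
clock: 10.75
tool_pos: [0.5589, -0.0589, 0.0498]
eef_rot: [0.802, 0.598, 0.0, 0.0]
contact_force: [0.0, 0.0, -1.0]
opening: 0.681
finger_force: 30.0
```

Request:
{"method": "step_arm", "body": {
  "steps": [
    [[0,0,0.05],[0,0,0]],
    [[0,0,0.05],[0,0,0]],
    [[0,0,0],[0,0,0]],
    [[0,0,0],[0,0,0]]
  ]
}}

```text
clock: 11.25
tool_pos: [0.5588, -0.0589, 0.0497]
eef_rot: [0.802, 0.598, 0.0, 0.0]
contact_force: [-1.5, -0.7, 8.1]
opening: 0.684
finger_force: 30.0
```

Request:
{"method": "step_arm", "body": {
  "steps": [
    [[0,0,-0.05],[0,0,0]],
    [[0,0,0],[0,0,0]],
    [[0,0,0],[0,0,0]],
    [[0,0,0],[0,0,0]],
    [[0,0,0],[0,0,0]],
    [[0,0,-1.5],[0,0,0]],
    [[0,0,-2.5],[0,0,0]],
    [[0,0,-3],[0,0,0]],
    [[0,0,-3],[0,0,0]],
    [[0,0,0],[0,0,0]],
    [[0,0,0],[0,0,0]]
  ],
  "claw": 1
}}

```text
clock: 12.62
tool_pos: [0.5585, -0.0589, 0.1493]
eef_rot: [0.802, 0.598, -0.0, -0.0]
contact_force: [-0.7, 0.6, -0.3]
opening: 1.003
finger_force: 0.0
```

```bash
python3 n.py w6.png
```

```text
[ 0.5585 -0.0589  0.1493] [[0.286, 0.958, -0.0], [0.958, -0.286, -0.0], [-0.0, -0.0, -1.0]] 1.0025694367222677
red [441.2  25.9] [430   0  23  53 920] z.142 [0.6829 0.0334 0.142 ] z.072 [0.7366 0.0425 0.072 ]
red [258.4  96.8] [246  84  25  22 290] z.142 [0.5812 0.0175 0.142 ] z.072 [0.5819 0.0183 0.072 ]
blk [480.6 146.6] [474 137  15  20 214] [ 0.7963 -0.0788  0.026 ]
blk [260.1 173.4] [217 155  82  57 566] [ 0.565  -0.0446  0.026 ]
blk [251.7 314. ] [    0   230   512   154 30735] [ 0.5126 -0.1915  0.026 ]
blk [ 49.2 375.9] [ 33 366  36  18 396] [ 0.1057 -0.2836  0.026 ]
blk [458.3 376.9] [425 366  56  18 518] [ 0.7993 -0.486   0.026 ]
blk [125.1 379. ] [ 79 368 138  16 890] [ 0.2876 -0.283   0.026 ]
```

View pics/w6.png

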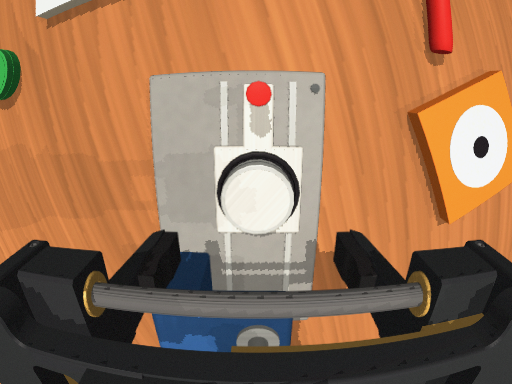

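The tin is flat in the nest at (257,197), with the black cup showing around it. Next I'll go to the handle and pinch it.

Request:
{"method": "step_arm", "body": {
  "steps": [
    [[3,0,0],[0,0,0]],
    [[3,0,0],[0,0,0]],
    [[2.3,0,0],[0,0,0]],
    [[0,0,0],[0,0,0]],
    [[0,0,2.5],[0,0,0]],
    [[0,0,3],[0,0,0]],
    [[0,0,2],[0,0,0]],
    [[0,0,1.2],[0,0,0]],
    [[0,0,0],[0,0,0]],
    [[0,0,0],[0,0,0]]
  ]
}}

```text
clock: 13.92
tool_pos: [0.5829, 0.0203, 0.0628]
eef_rot: [0.802, 0.597, 0.0, 0.0]
contact_force: [0.4, -0.8, 0.4]
opening: 1.0
finger_force: 0.0
```

Request:
{"method": "step_arm", "body": {
  "steps": [
    [[0,0,0],[0,0,0]],
    [[0,0,0],[0,0,0]],
    [[0,0,0],[0,0,0]],
    [[0,0,0],[0,0,0]],
    [[0,0,0],[0,0,0]],
    [[0,0,0],[0,0,0]],
    [[0,0,0],[0,0,0]],
    [[0,0,0],[0,0,0]],
    [[0,0,0],[0,0,0]],
    [[0,0,0],[0,0,0]]
  ],
  "claw": -1,
  "grip_force": 30
}}

```text
clock: 15.18
tool_pos: [0.5833, 0.0205, 0.0623]
eef_rot: [0.802, 0.598, 0.001, 0.0]
contact_force: [2.9, -1.0, -2.4]
opening: 0.173
finger_force: 30.3
```

Request:
{"method": "step_arm", "body": {
  "steps": [
    [[-0.4,0,0],[0,0,0]],
    [[-0.8,0,0],[0,0,0]],
    [[-0.8,0,0],[0,0,0]],
    [[-0.8,0,0],[0,0,0]],
    [[-0.8,0,0],[0,0,0]],
    [[-0.8,0,0],[0,0,0]],
    [[-0.8,0,0],[0,0,0]],
    [[-0.8,0,0],[0,0,0]],
    [[-0.8,0,0],[0,0,0]],
    [[-0.8,0,0],[0,0,0]],
    [[-0.7,0,0],[0,0,0]],
    [[-0.4,0,0],[0,0,0]]
  ]
}}

```text
clock: 16.68
tool_pos: [0.5579, -0.0637, 0.0623]
eef_rot: [0.802, 0.597, 0.0, 0.0]
contact_force: [5.1, 1.0, -4.7]
opening: 0.172
finger_force: 30.4
```

Request:
{"method": "step_arm", "body": {
  "steps": [
    [[-0.2,0,0],[0,0,0]],
    [[-0.1,0,0],[0,0,0]],
    [[0,0,0],[0,0,0]],
    [[0,0,0],[0,0,0]]
  ]
}}

```text
clock: 17.18
tool_pos: [0.5572, -0.0663, 0.0623]
eef_rot: [0.802, 0.597, 0.0, 0.0]
contact_force: [5.3, -0.9, -3.9]
opening: 0.171
finger_force: 30.4
```

Request:
{"method": "step_arm", "body": {
  "steps": [
    [[-0.2,0,0],[0,0,0]],
    [[-0.2,0,0],[0,0,0]],
    [[0,0,0],[0,0,0]],
    [[0,0,0],[0,0,0]]
  ]
}}

```text
clock: 17.68
tool_pos: [0.556, -0.0702, 0.0623]
eef_rot: [0.802, 0.597, 0.0, 0.0]
contact_force: [4.2, -1.2, -4.1]
opening: 0.176
finger_force: 30.4
```

Request:
{"method": "step_arm", "body": {
  "steps": [
    [[-0.2,0,0],[0,0,0]],
    [[0,0,0],[0,0,0]],
    [[0,0,0],[0,0,0]]
  ]
}}

```text
clock: 18.05
tool_pos: [0.5554, -0.072, 0.0623]
eef_rot: [0.802, 0.597, 0.0, 0.0]
contact_force: [5.0, -0.6, -5.0]
opening: 0.175
finger_force: 30.4
```

Request:
{"method": "step_arm", "body": {
  "steps": [
    [[-0.2,0,0],[0,0,0]],
    [[0,0,0],[0,0,0]],
    [[0,0,0],[0,0,0]]
  ]
}}

```text
clock: 18.42
tool_pos: [0.5553, -0.0727, 0.0623]
eef_rot: [0.802, 0.598, 0.001, 0.0]
contact_force: [4.9, 1.2, -5.0]
opening: 0.174
finger_force: 30.4
```

Request:
{"method": "step_arm", "body": {
  "steps": [
    [[-0.2,0,0],[0,0,0]],
    [[0,0,0],[0,0,0]],
    [[0,0,0],[0,0,0]]
  ]
}}

```text
clock: 18.8
tool_pos: [0.5552, -0.0728, 0.0623]
eef_rot: [0.801, 0.598, 0.002, -0.0]
contact_force: [6.7, 3.9, -5.2]
opening: 0.172
finger_force: 30.4
```

Request:
{"method": "step_arm", "body": {
  "steps": [
    [[-0.3,0,0],[0,0,0]],
    [[0,0,0],[0,0,0]],
    [[0,0,0],[0,0,0]],
    [[0,0,0],[0,0,0]]
  ]
}}

```text
clock: 19.3
tool_pos: [0.5552, -0.0729, 0.0624]
eef_rot: [0.801, 0.599, 0.004, -0.001]
contact_force: [6.5, 9.8, -5.7]
opening: 0.171
finger_force: 30.7
```

The shuttle is on its inner stop after 97.7 mm of travel, and the derived nest position (0.531,-0.154) matches the plunger axis. I'll release, rise, close the fingers and move above the plunger.

Request:
{"method": "step_arm", "body": {
  "steps": [
    [[0.5,0,0],[0,0,0]],
    [[0,0,0],[0,0,0]],
    [[0,0,0],[0,0,0]]
  ]
}}

```text
clock: 19.68
tool_pos: [0.5552, -0.0727, 0.0623]
eef_rot: [0.802, 0.598, 0.001, 0.0]
contact_force: [4.8, 1.8, -4.6]
opening: 0.17
finger_force: 30.7
```

Request:
{"method": "step_arm", "body": {
  "steps": [
    [[0,0,0],[0,0,0]],
    [[0,0,0],[0,0,0]],
    [[0,0,0],[0,0,0]],
    [[0,0,0],[0,0,0]],
    [[0,0,-2],[0,0,0]],
    [[0,0,-4],[0,0,0]],
    [[0,0,-4],[0,0,0]],
    [[0,0,-3.5],[0,0,0]],
    [[0,0,0],[0,0,0]],
    [[0,0,0],[0,0,0]]
  ],
  "claw": -0.3
}}

```text
clock: 20.92
tool_pos: [0.5538, -0.0733, 0.1967]
eef_rot: [0.802, 0.598, -0.001, -0.0]
contact_force: [-0.2, -0.6, -0.3]
opening: 0.347
finger_force: 0.0
```

```bash
python3 - <<'E'
from h import *
st=sensors.get_state();T=st['tool_pos'];Rt=Rotation.from_quat(st['eef_rot']).as_matrix()
s=snap('wrist','w7.png');s['fish']=1
for n in('scene','side'):
    q=snap(n,n+'7.png')
    for c,b in blobs(red(q['img'])): print(n,c,b[4],'.142',np.round(onz(q,*c,.142),4),'.072',np.round(onz(q,*c,.072),4))
print(T.round(4),'tool delta to (.531,-.1545,.165):',np.round(Rt.T@(np.array([.531,-.1545,.165])-T)*100,2))
a=cv2.imread('pics/scene7.png')[190:320,120:320];b=cv2.imread('pics/side7.png')[200:330,180:380]
w=cv2.imread('pics/w7.png')
cv2.imwrite('pics/v7.png',np.vstack([np.hstack([cv2.resize(x,(400,260)) for x in(a,b)]),cv2.resize(w,(440,330))[:, :].copy() if False else np.hstack([cv2.resize(w,(440,330)),np.zeros((330,360,3),np.uint8)])]))
E
```

```text
scene [217.8 247.1] 29 .142 [ 0.6048 -0.1141  0.142 ] .072 [ 0.5567 -0.0743  0.072 ]
scene [337.4 278. ] 352 .142 [ 0.8346 -0.0158  0.142 ] .072 [0.8079 0.0331 0.072 ]
side [345.7 218.8] 223 .142 [ 0.7361 -0.0785  0.142 ] .072 [0.7629 0.0011 0.072 ]
side [260.1 248.2] 171 .142 [ 0.5317 -0.1607  0.142 ] .072 [ 0.5391 -0.089   0.072 ]
[ 0.5538 -0.0733  0.1967] tool delta to (.531,-.1545,.165): [-8.43  0.14  3.17]
```

View pics/v7.png

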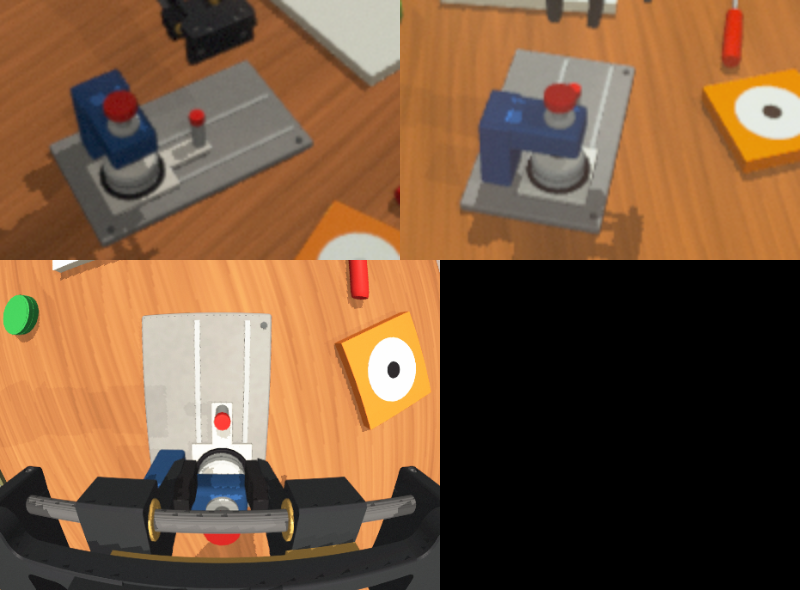

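The tin sits in its nest under the head in both fixed views, with the handle fully in (0.5567,-0.0743). Next I'll close the fingers and move over the plunger.

Request:
{"method": "step_arm", "body": {
  "steps": [
    [[-2,0,0],[0,0,0]],
    [[-3,0.1,0],[0,0,0]],
    [[-2.4,0,0],[0,0,0]],
    [[-1,0,0],[0,0,0]],
    [[0,0,1.5],[0,0,0]],
    [[0,0,1.2],[0,0,0]],
    [[0,0,0],[0,0,0]],
    [[0,0,0],[0,0,0]],
    [[0,0,0],[0,0,0]]
  ],
  "claw": -1
}}

```text
clock: 22.2
tool_pos: [0.5319, -0.1538, 0.1705]
eef_rot: [0.802, 0.598, 0.0, 0.0]
contact_force: [0.4, 0.5, -0.6]
opening: 0.003
finger_force: 0.0
```

Request:
{"method": "step_arm", "body": {
  "steps": [
    [[0,0,0.3],[0,0,0]],
    [[0,0,0.3],[0,0,0]],
    [[0,0,0.3],[0,0,0]],
    [[0,0,0],[0,0,0]],
    [[0,0,0],[0,0,0]]
  ]
}}

```text
clock: 22.82
tool_pos: [0.5315, -0.1541, 0.1615]
eef_rot: [0.802, 0.598, 0.0, 0.0]
contact_force: [-2.1, 0.2, 3.1]
opening: 0.002
finger_force: 1.7
```

Request:
{"method": "step_arm", "body": {
  "steps": [
    [[0,0,0.2],[0,0,0]],
    [[0,0,0.2],[0,0,0]],
    [[0,0,0.2],[0,0,0]],
    [[0,0,0.2],[0,0,0]],
    [[0,0,0],[0,0,0]],
    [[0,0,0],[0,0,0]]
  ]
}}

```text
clock: 23.58
tool_pos: [0.5315, -0.1541, 0.1535]
eef_rot: [0.802, 0.598, 0.0, 0.0]
contact_force: [-1.2, 0.4, 6.8]
opening: 0.005
finger_force: 3.4
```

Request:
{"method": "step_arm", "body": {
  "steps": [
    [[0,0,0.1],[0,0,0]],
    [[0,0,0.1],[0,0,0]],
    [[0,0,0],[0,0,0]]
  ]
}}

```text
clock: 23.95
tool_pos: [0.5315, -0.1541, 0.1517]
eef_rot: [0.802, 0.598, 0.0, 0.0]
contact_force: [-1.9, -0.0, 7.4]
opening: 0.003
finger_force: 3.9
```

Request:
{"method": "step_arm", "body": {
  "steps": [
    [[0,0,0.1],[0,0,0]],
    [[0,0,0],[0,0,0]],
    [[0,0,0],[0,0,0]]
  ]
}}

```text
clock: 24.32
tool_pos: [0.5315, -0.1541, 0.1507]
eef_rot: [0.802, 0.598, 0.0, 0.0]
contact_force: [-2.4, 0.8, 8.3]
opening: 0.002
finger_force: 4.1
```

Request:
{"method": "step_arm", "body": {
  "steps": [
    [[0,0,0.1],[0,0,0]],
    [[0,0,0],[0,0,0]],
    [[0,0,0],[0,0,0]]
  ]
}}

```text
clock: 24.7
tool_pos: [0.5315, -0.1541, 0.1498]
eef_rot: [0.802, 0.598, 0.0, 0.0]
contact_force: [-2.2, -0.0, 9.5]
opening: 0.005
finger_force: 4.3
```

Request:
{"method": "step_arm", "body": {
  "steps": [
    [[0,0,0.1],[0,0,0]],
    [[0,0,0],[0,0,0]],
    [[0,0,0],[0,0,0]]
  ]
}}

```text
clock: 25.08
tool_pos: [0.5315, -0.1541, 0.1488]
eef_rot: [0.802, 0.598, 0.0, 0.0]
contact_force: [-2.4, 0.8, 9.2]
opening: 0.006
finger_force: 4.5
```

Request:
{"method": "step_arm", "body": {
  "steps": [
    [[0,0,0.1],[0,0,0]],
    [[0,0,0],[0,0,0]],
    [[0,0,0],[0,0,0]]
  ]
}}

```text
clock: 25.45
tool_pos: [0.5315, -0.1541, 0.1478]
eef_rot: [0.802, 0.598, 0.0, 0.0]
contact_force: [-3.2, 1.5, 9.6]
opening: 0.001
finger_force: 4.7
```

Request:
{"method": "step_arm", "body": {
  "steps": [
    [[0,0,0.1],[0,0,0]],
    [[0,0,0],[0,0,0]],
    [[0,0,0],[0,0,0]]
  ]
}}

```text
clock: 25.82
tool_pos: [0.5315, -0.1541, 0.1473]
eef_rot: [0.802, 0.598, 0.0, 0.0]
contact_force: [-2.7, 2.1, 13.7]
opening: 0.003
finger_force: 6.7
```

Request:
{"method": "step_arm", "body": {
  "steps": [
    [[0,0,0.1],[0,0,0]],
    [[0,0,0],[0,0,0]],
    [[0,0,0],[0,0,0]]
  ]
}}

```text
clock: 26.2
tool_pos: [0.5315, -0.1541, 0.147]
eef_rot: [0.802, 0.598, 0.0, 0.001]
contact_force: [-4.8, 0.8, 19.6]
opening: 0.004
finger_force: 9.9
```

The force jump shows the plunger is on its stop (19.6 N, against about 11 N from the spring). I'll hold it there, then retract.

Request:
{"method": "step_arm", "body": {
  "steps": [
    [[0,0,0.02],[0,0,0]],
    [[0,0,0],[0,0,0]],
    [[0,0,0],[0,0,0]],
    [[0,0,0],[0,0,0]],
    [[0,0,0],[0,0,0]],
    [[0,0,0],[0,0,0]],
    [[0,0,0],[0,0,0]],
    [[0,0,0],[0,0,0]],
    [[0,0,0],[0,0,0]]
  ]
}}

```text
clock: 27.32
tool_pos: [0.5315, -0.1541, 0.147]
eef_rot: [0.802, 0.598, 0.0, 0.001]
contact_force: [-4.7, 0.5, 21.5]
opening: 0.006
finger_force: 10.5
```

Request:
{"method": "step_arm", "body": {
  "steps": [
    [[0,0,-0.5],[0,0,0]],
    [[0,0,-0.5],[0,0,0]],
    [[0,0,-0.5],[0,0,0]],
    [[0,0,-1],[0,0,0]],
    [[0,0,-2],[0,0,0]],
    [[0,0,-3],[0,0,0]],
    [[3,0,-2],[0,0,0]],
    [[4,0,0],[0,0,0]],
    [[4,0,0],[0,0,0]],
    [[3,0,0],[0,0,0]],
    [[0,0,0],[0,0,0]],
    [[0,0,0],[0,0,0]]
  ]
}}

```text
clock: 28.82
tool_pos: [0.5711, -0.0213, 0.2399]
eef_rot: [0.802, 0.597, -0.001, 0.0]
contact_force: [0.3, -0.6, 0.3]
opening: 0.008
finger_force: 0.0
```

```bash
python3 - <<'E'
from h import *
o=[]
for n in('scene','side'):
    q=snap(n)
    for c,b in blobs(red(q['img'])): print(n,c,b[4],'.142',np.round(onz(q,*c,.142),4),'.072',np.round(onz(q,*c,.072),4))
    o.append(cv2.resize(q['img'][:,:,::-1],(400,300)))
cv2.imwrite('pics/v8.png',np.hstack(o))
E
```

```text
scene [218.  247.2] 27 .142 [ 0.6053 -0.114   0.142 ] .072 [ 0.5572 -0.0742  0.072 ]
scene [337.5 277.9] 345 .142 [ 0.8346 -0.0154  0.142 ] .072 [0.8079 0.0335 0.072 ]
side [345.7 218.7] 223 .142 [ 0.7362 -0.0781  0.142 ] .072 [0.763  0.0014 0.072 ]
side [259.9 247.9] 155 .142 [ 0.5313 -0.1598  0.142 ] .072 [ 0.5387 -0.088   0.072 ]
```

View pics/v8.png

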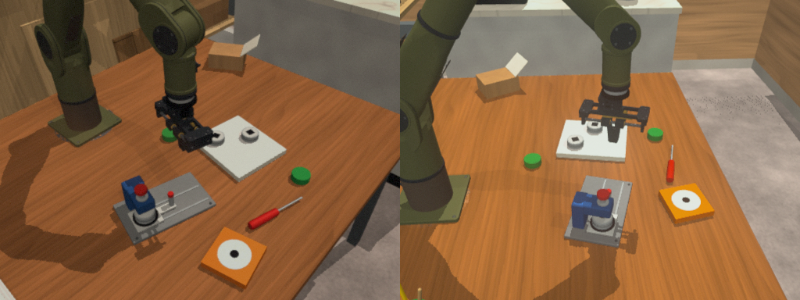

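The plunger is back up, at (259.9,247.9) in the side view as before. The tin is under the head, both marked tins are still on the board, and the arm is clear of everything.

```bash
python3 -c "
from h import *
print(finish_job())"
```

```text
the job is handed in; nothing more can be done
None
```

The job is handed in at about 29 s on the clock: the unmarked tin is in its nest under the press head, the plunger was bottomed and held at about 21 N for just over a second, then came back up, and the marked tins were left alone; no verdict came back.

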